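Tray through the damp box flap

TASK

Take the push stick by its handle and with its flat end push the tray along the runway, through the spring flap and on into the damp box until it is pressed home, firmly but gently, against the stop you can only feel inside. Then draw the stick back out so that the flap closes behind the tray, and leave the stick lying on the table; the dolphin must stay in the tray and the other things where they are.

Things in the scene. Friction and masses are not known exactly. Their poses are not given: they have to be found in the camera images.
- box: plywood damp box fixed to the table, 200 long, 110 wide, 74 mm high, no floor, 90 mm wide inside; in front a runway of two rails (16 mm high, 84 mm apart, 132 mm long, then flaring). Origin on the table under the middle of the shut flap; +x points into the box (pushing direction), -x out along the runway, z up.
- flap (a joint): grey plastic spring flap in the doorway, 82 wide, 56 high, 4 mm thick, hinged 62 mm above the table; 0 = shut, swings only inward (to 1.4 rad), its spring shuts it. Opening it with the tray takes some newtons more than sliding the tray. It stays propped open by a tray or stick lying within about 45 mm behind the doorway.
- flap_edge (a point): middle of the flap's lower edge, 6 mm above the table when shut.
- stop: hidden end stop at the back inside the box; its origin and axes are those of the box, at the doorway. Its stiff pad's face is set anew each time, anywhere from 143 to 163 mm behind the doorway: it can be found only by feel. Home means the tray is pressed on the pad by the stick with over 5 N for a quarter second; over 20 N harms the ware.
- tray: brown wooden open tray, 96 long (x) x 80 wide (y) x 24 mm high, walls 4 mm, about 0.25 kg; origin at the centre of its underside. It stands on the table between the rails with a dolphin in it; its near end is 48 mm towards -x of its origin.
- dolphin_tile: flat painted clay dolphin, 51 x 61 x 8 mm, lying loose in the tray; origin at the centre of its underside.
- stick: pale wooden push stick lying on the table: a flat bar 30 wide x 28 mm high along its x from -20 to +120 mm, with an upright handle block 36 (x) x 24 (y) x 62 mm high over its origin. Origin on its underside below the handle's middle; +x points to the flat pushing end, z up. The handle stands 34 mm above the bar and can be gripped across its y from above.
- stick_tip (a point): middle of the stick's flat pushing end, 120 mm ahead of the handle's middle and 14 mm above its underside.
- cup: small round bisque cup, 67 mm across, 61 high, standing beside the box, a bystander; origin under its middle.
- timer: green and cream kitchen timer, 63 mm across, 43 high, standing beside the box, a bystander; origin under its middle.
Mind the look-alikes: they are no part of the job. Leave any green or purple look-alike of the stick alone.

How it is judged:
By the outcome, as a careful person would: the job done as asked, in the order asked, and still so for the second after the job is handed in, with the robot touching nothing.
It also fails if it takes over 64 s, if anything falls off the work surface, if the arm or the gripper's body presses on something with over 40 N, if the wrist force passes 120 N, or if a joint passes its speed limit or range.

ROBOT

A 7-joint arm with a two-finger parallel gripper is mounted at the origin on a cart in front of the work surface, level with it; the furniture and walls round the work are solid. World frame = base frame: x ahead of the robot, y to its left, z up, the work surface at z = 0. Lengths are in m, angles in rad, forces in N, time in s.
With the tool pointing down it reaches from about 0.425 to 0.875 m from the base axis. Payload 4.7 kg.
Tool frame: the origin (TCP) lies at the very end of the fingers, on their centre line; the grasp point (between the pads) lies 19 mm behind it; x points along the fingers, z is the direction in which the jaws open and shut, and the axes are right-handed (so a half turn about x gives the same grasp; the last joint's range is limited). The gripper opens to 87 mm and grips with 3 to 60 N. Pads are 19 mm wide; open, the fingers measure 117 mm over their backs; the gripper's body (75 mm by 190 mm) begins 51 mm behind the grasp point.
Start: joints at [1.266, 0.321, -0.07, 1.45, 0.023, 1.371, -0.057], TCP at [0.204, -0.617, 0.223] pointing down, gripper open.
Joint ranges: [-2.86, 2.86], [-0.3, 2.09], [-1.38, 1.24], [0.06, 2.45], [-1.56, 4.7], [0.09, 2.05], [-2.69, 2.69]. Speed limits (rad/s): [2.57, 2.57, 3.14, 3.14, 3.14, 3.14, 3.14].

INTERFACE

Orientations are given as a rotation vector (axis times angle).
In Python, from bench import * gives the robot as it stands.
- The arm moves only by the shell command python3 -m handwheel 'ROWS' [OPENING] [FORCE]. ROWS is JSON, a list of rows, each an object with "xyz": the shift along the world's x, y, z in cm, a list of three; "angular": the turn, a rotation vector about the world's x, y, z in degrees, a list of three. A call has 1 to 5 rows; each row shifts and turns the pose as measured when the row begins; what a row does not reach is not made up. A row lasts 1/12 s, in which the tool goes at most 41.7 mm and 7.16 degrees, less where a joint would pass 70% of its speed; a pose out of reach is approached as far as the arm can. A call with a gripper value outside its range is refused whole. OPENING is the finger opening in cm, from 0 to 8.7, set as the call begins (- or left out, the last holds). The fingers move at their own pace and stop on an object; FORCE is the grip in N (left out, the last holds). Time passes only in rows, so rows that do not move let the fingers close. It gives the time, the measured TCP pose, the force and the opening at its end, in the units of the state.
- get_state(): the state, without advancing time (a new reading comes with each control period).
- get_image(name): name is "scene" or "top" or "wrist"; returns a dict with "pixels" (420x560x3 uint8, blue, green, red), "K" (3x3 intrinsics, pixels), "dist" ([k1, k2, p1, p2, k3] as OpenCV has them; the pictures are not rectified), "cam_to_world" (4x4, takes a point from camera to world coordinates). Camera axes: x right, y down, z forward; pixel columns grow to the right and rows downward; lengths in m; the calibration is good to about 2 mm. A picture is of the moment at which its call begins. There is no depth.
- close_job(): hands the job in, once; it reports no verdict.
The state is a dict: "time": time; "joint_positions": joint angles; "qd": joint speeds; "joint_torque": joint torques, N m; "position": TCP position; "tool_rot": TCP orientation; "ft_force": force on the tool from outside, world axes, zero at the start; "torque": the same for the moment, N m; "grip_width": opening from 0.0 (shut) to 1.0 (fully open).
Only numpy, scipy, OpenCV 4.12 (cv2) and the standard library are available. Lean on these libraries where they do the work, as an engineer would, in place of code of your own. Each camera call takes 0.05 s, during which the arm holds its last target.

## Working session

There is one attempt and no reset: what is moved stays moved. The work goes in short steps, Python scripts to look and compute and a shell command to move; the robot and the scene stay as the last step left them, time stands still between calls to the robot, and variables do not carry over. Pictures are saved under pics/ and viewed, and the job is handed in when it is done.

```bash
ls; mkdir -p pics; cat > h.py <<'E'
from bench import *
import cv2, numpy as np
def grab(n,tag):
    im=get_image(n); cv2.imwrite(f'pics/{tag}.png',im['pixels']); np.savez(f'pics/{tag}.npz',**{k:np.array(v) for k,v in im.items()}); return im
def ray(tag,uv,z):
    d=np.load(f'pics/{tag}.npz'); uv=np.array(uv,float).reshape(-1,1,2)
    p=cv2.undistortPoints(uv,d['K'],d['dist']).reshape(-1,2)
    T=d['cam_to_world']; out=[]
    for (a,b),zz in zip(p,np.broadcast_to(z,len(p))):
        v=T[:3,:3]@[a,b,1]; o=T[:3,3]; out.append(o+v*(zz-o[2])/v[2])
    return np.array(out)
def proj(tag,P):
    d=np.load(f'pics/{tag}.npz'); W=np.linalg.inv(d['cam_to_world'])
    r,_=cv2.Rodrigues(W[:3,:3]); return cv2.projectPoints(np.array(P,float).reshape(-1,1,3),r,W[:3,3],d['K'],d['dist'])[0].reshape(-1,2)
E
python3 - <<'E'
from h import *
for n in("scene","top","wrist"): grab(n,n+'0')
s=get_state(); print(s)
E
```

```text
pics
{'time': 0.15, 'joint_positions': array([ 1.26609132,  0.32164375, -0.07008963,  1.45140759,  0.02262327,
        1.37084022, -0.05689465]), 'qd': array([ 0.00047349, -0.00468934,  0.00039421, -0.00524753, -0.00143943,
        0.00071613,  0.00025302]), 'joint_torque': array([-2.79887245e-04, -4.91795540e+01, -4.04604468e-01, -3.12874174e+01,
       -6.38562161e-02,  4.05202748e-02,  1.25034176e-04]), 'position': array([ 0.20354294, -0.61684629,  0.22171223]), 'tool_rot': array([ 0.97203165,  1.34465536, -0.97071515]), 'ft_force': array([ 0.23282028, -0.12375097,  0.21896495]), 'torque': array([-0.02212625, -0.02344214, -0.00042051]), 'grip_width': 1.0014064274834285}
```

View pics/scene0.png

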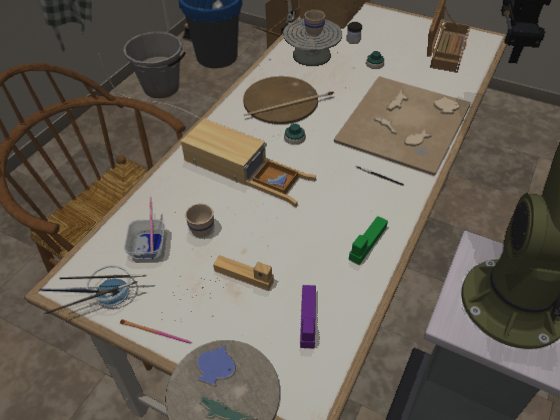

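View pics/top0.png

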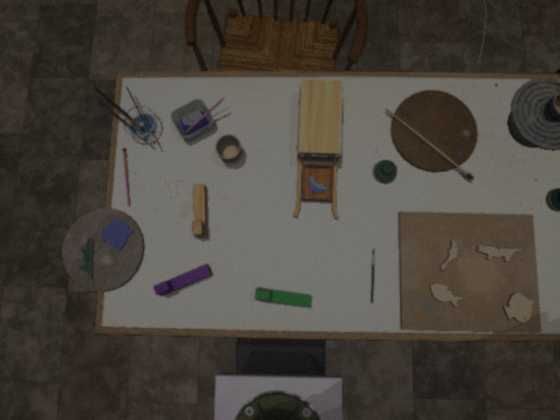

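View pics/wrist0.png

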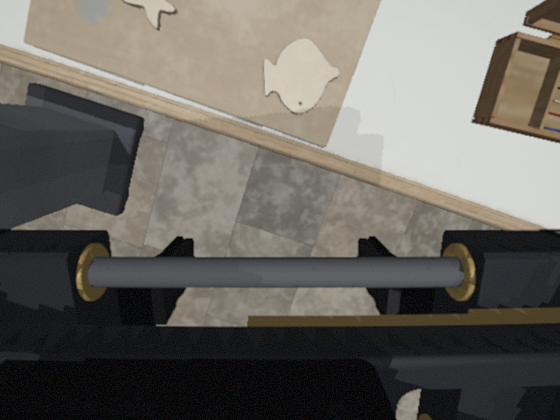

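The scene shows the pale stick near scene (243,273), its handle towards the robot. The tray with the dolphin is at (277,178), and the box is behind it. In the top view the stick is at about (199,210) and the tray at (317,184). Next I'll enlarge these areas.

```bash
python3 - <<'E'
from h import *
a=cv2.imread('pics/top0.png')
def c(x0,y0,x1,y1,k,n,src=a):
    im=cv2.resize(src[y0:y1,x0:x1],None,fx=k,fy=k,interpolation=cv2.INTER_CUBIC); im=np.clip(im*1.5,0,255).astype('uint8')
    cv2.imwrite(f'pics/{n}.png',im)
c(285,70,350,225,5,'c1') ; c(180,170,220,245,8,'c2')
d=np.load('pics/top0.npz'); print(d['K'],d['cam_to_world'])
E
```

```text
[[415.16009422   0.         270.31194739]
 [  0.         415.16009422 210.19003215]
 [  0.           0.           1.        ]] [[ 0.01534871 -0.98497372  0.17202087  0.37928303]
 [-0.99940037 -0.00977225  0.03321746 -0.01125398]
 [-0.0310373  -0.17242757 -0.9845331   1.08544359]
 [ 0.          0.          0.          1.        ]]
```

View pics/c1.png

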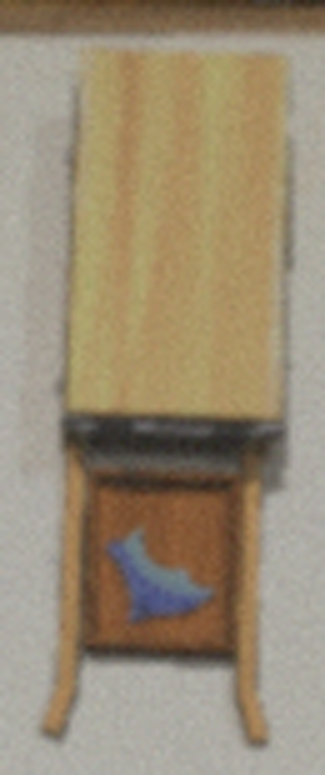

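View pics/c2.png

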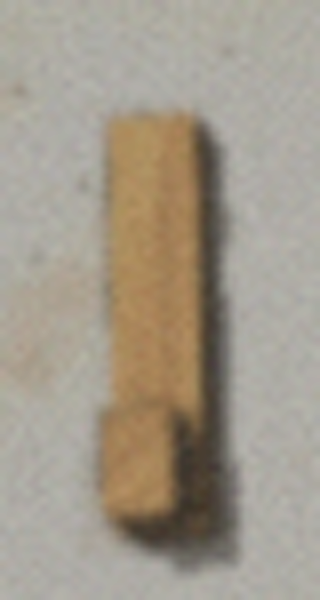

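```bash
python3 - <<'E'
from h import *
np.set_printoptions(precision=4,suppress=True)
f=lambda pts,o,k:(np.array(pts)+.5)/k-.5+np.array(o)
B=ray('top0',f([(80,52),(286,52),(66,412),(280,414)],(285,70),5),.074);print('box',B)
print('yaw',np.arctan2(*(B[0]+B[1]-B[2]-B[3])[[1,0]]),np.arctan2(*(B[0]-B[2])[[1,0]]),np.arctan2(*(B[1]-B[3])[[1,0]]))
T=ray('top0',f([(86,472),(240,482),(80,652),(234,657)],(285,70),5),.024);print('tray',T,T.mean(0))
R=ray('top0',f([(76,462),(59,690),(248,462),(246,690)],(285,70),5),.016);print('rail',R)
S=ray('top0',f([(110,118),(196,116)],(180,170),8),.028);print('tip',S,S.mean(0))
H=ray('top0',f([(104,408),(172,405),(176,512),(110,516)],(180,170),8),.062);print('hand',H,H.mean(0))
d=S.mean(0)-H.mean(0);print(np.arctan2(d[1],d[0]),np.hypot(d[0],d[1]))
for p,z in (((229,147),.061),((386,170),.043)): print(ray('top0',[p],z))
E
```

```text
box [[ 0.9035 -0.0513  0.074 ]
 [ 0.9038 -0.159   0.074 ]
 [ 0.7064 -0.0445  0.074 ]
 [ 0.706  -0.1526  0.074 ]]
yaw -0.03349935897206597 -0.03442744677235687 -0.032574099518530686
tray [[ 0.6895 -0.0568  0.024 ]
 [ 0.6847 -0.138   0.024 ]
 [ 0.5924 -0.0539  0.024 ]
 [ 0.5905 -0.1338  0.024 ]] [ 0.6393 -0.0956  0.024 ]
rail [[ 0.6974 -0.0518  0.016 ]
 [ 0.5737 -0.0433  0.016 ]
 [ 0.698  -0.1433  0.016 ]
 [ 0.5746 -0.1408  0.016 ]]
tip [[0.6313 0.2285 0.028 ]
 [0.6321 0.2    0.028 ]] [0.6317 0.2142 0.028 ]
hand [[0.5297 0.2182 0.062 ]
 [0.5309 0.1967 0.062 ]
 [0.4972 0.194  0.062 ]
 [0.4957 0.2147 0.062 ]] [0.5134 0.2059 0.062 ]
0.07019376819066035 0.11860722551087251
[[0.7231 0.1328 0.061 ]]
[[ 0.6697 -0.2731  0.043 ]]
```

```bash
cat >> h.py <<'E'
from scipy.spatial.transform import Rotation as R
np.set_printoptions(precision=4,suppress=True)
def plan(x,y,z,yaw):
    s=get_state(); Rc=R.from_rotvec(s['tool_rot']); best=None
    for k in (0,np.pi):
        zt=np.array([-np.sin(yaw+k),np.cos(yaw+k),0]); xt=np.array([0,0,-1.]); yt=np.cross(zt,xt)
        d=R.from_matrix(np.c_[xt,yt,zt])*Rc.inv(); v=np.degrees(d.as_rotvec())
        print('rot deg',v)
    print('shift cm',(np.array([x,y,z])-s['position'])*100, s['position'],'F',s['ft_force'],'t',s['time'],'j7',s['joint_positions'][6])
E
python3 -c "
from h import *
plan(.5132,.206,.15,.07)"
```

```text
rot deg [  0.0334  -0.1218 165.7422]
rot deg [ -0.0838  -0.023  -14.2577]
shift cm [30.9657 82.2846 -7.1712] [ 0.2035 -0.6168  0.2217] F [ 0.2328 -0.1238  0.219 ] t 0.15 j7 -0.056894645623275585
```

```bash
Z='"angular":[0,0,0]'
python3 -m handwheel '[{"xyz":[3,2.5,0],"angular":[0,0,-3]},{"xyz":[3,2.5,0],"angular":[0,0,-3]},{"xyz":[3,2.5,0],"angular":[0,0,-3]},{"xyz":[3,2.5,0],"angular":[0,0,-3]},{"xyz":[3,2.5,0],"angular":[0,0,-2.2]}]' 6
python3 -m handwheel '[{"xyz":[3,2.5,0],"angular":[0,0,0]},{"xyz":[3,2.5,0],"angular":[0,0,0]},{"xyz":[3,2.5,0],"angular":[0,0,0]},{"xyz":[3,2.5,0],"angular":[0,0,0]},{"xyz":[2,3.5,0],"angular":[0,0,0]}]'
python3 -m handwheel '[{"xyz":[0,4,0],"angular":[0,0,0]},{"xyz":[0,4,0],"angular":[0,0,0]},{"xyz":[0,4,0],"angular":[0,0,0]},{"xyz":[0,4,0],"angular":[0,0,0]},{"xyz":[0,4,0],"angular":[0,0,0]}]'
python3 -c "
from h import *
plan(.5132,.206,.15,.07)"
```

```text
time: 0.57
position: [0.3434, -0.4945, 0.2185]
tool_rot: [1.18, 1.234, -1.188]
ft_force: [0.6, -0.6, 0.5]
grip_width: 0.729
time: 0.98
position: [0.4888, -0.3533, 0.2171]
tool_rot: [1.183, 1.233, -1.192]
ft_force: [-0.5, 0.2, -0.4]
grip_width: 0.692
time: 1.4
position: [0.4925, -0.1447, 0.2141]
tool_rot: [1.182, 1.237, -1.187]
ft_force: [0.2, 0.7, -1.3]
grip_width: 0.689
rot deg [  -0.9007    0.4529 -178.0415]
rot deg [-0.2915 -0.5796  1.9557]
shift cm [ 2.075  35.0746 -6.4122] [ 0.4925 -0.1447  0.2141] F [ 0.1661  0.6594 -1.2568] t 1.4 j7 -1.3181440683865824
```

```bash
python3 -m handwheel '[{"xyz":[0.3,4.1,0],"angular":[0,0,0]},{"xyz":[0.3,4.1,0],"angular":[0,0,0.5]},{"xyz":[0.3,4.1,0],"angular":[0,0,0.5]},{"xyz":[0.3,4.1,0],"angular":[0,0,0.5]},{"xyz":[0.3,4.1,0],"angular":[0,0,0.4]}]'
python3 -m handwheel '[{"xyz":[0.2,4,-0.5],"angular":[0,0,0]},{"xyz":[0.2,4,-1],"angular":[0,0,0]},{"xyz":[0.2,4,-1.5],"angular":[0,0,0]},{"xyz":[0,2,-1.5],"angular":[0,0,0]},{"xyz":[0,0,0],"angular":[0,0,0]}]'
python3 -c "
from h import *
plan(.5132,.206,.15,.07)
grab('wrist','w1');grab('top','t1');plan(.5132,.206,.15,.07)"
```

```text
time: 1.82
position: [0.5041, 0.063, 0.2138]
tool_rot: [1.155, 1.25, -1.165]
ft_force: [0.4, 0.6, -0.4]
grip_width: 0.688
time: 2.23
position: [0.5068, 0.216, 0.1703]
tool_rot: [1.152, 1.256, -1.149]
ft_force: [-1.1, -0.2, -0.3]
grip_width: 0.686
rot deg [  0.5177  -0.6786 179.3402]
rot deg [-0.4336 -0.3308 -0.6578]
shift cm [ 0.6381 -1.003  -2.0257] [0.5068 0.216  0.1703] F [-1.0695 -0.1587 -0.2742] t 2.2333 j7 -2.044260847618739
rot deg [  0.2574  -0.4868 179.5984]
rot deg [-0.3106 -0.1643 -0.4007]
shift cm [ 0.425  -0.5932 -2.2281] [0.509  0.2119 0.1723] F [0.0999 0.0291 0.3009] t 2.3333 j7 -2.0413512338242397
```

View pics/w1.png

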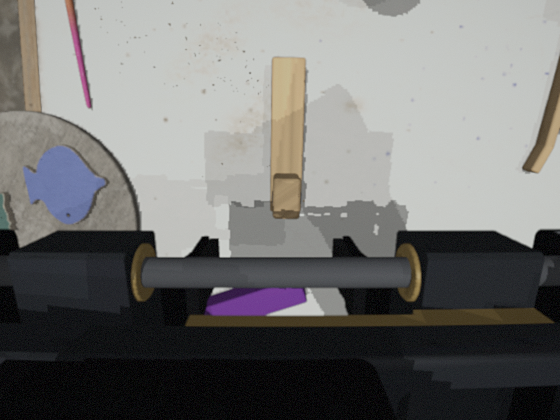

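The wrist view shows the stick straight ahead, with its far end at about (289,58) and its handle top at about (287,190). I'll enlarge it to refine the pose.

```bash
python3 - <<'E'
from h import *
a=cv2.imread('pics/w1.png')[45:225,250:330]
cv2.imwrite('pics/w1c.png',np.clip(cv2.resize(a,None,fx=3.3,fy=3.3,interpolation=cv2.INTER_CUBIC)*1.2,0,255))
E
```

```text
[ WARN:0@0.053] global loadsave.cpp:1063 imwrite_ Unsupported depth image for selected encoder is fallbacked to CV_8U.
```

View pics/w1c.png

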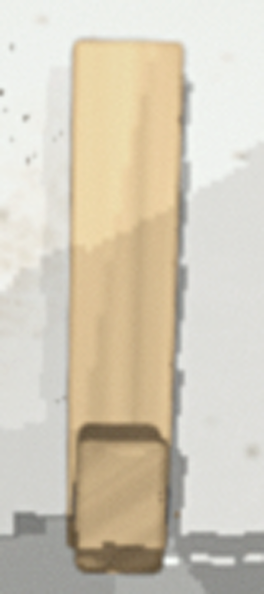

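```bash
python3 - <<'E'
from h import *
f=lambda p:(np.array(p)+.5)/3.3-.5+np.array([250,45])
S=ray('w1',f([(75,42),(184,42)]),.028);print('tip',S,S.mean(0))
H=ray('w1',f([(80,440),(165,440),(163,550),(77,548)]),.062);print(H,H.mean(0))
d=S.mean(0)-H.mean(0);print(np.arctan2(d[1],d[0]),np.hypot(d[0],d[1]))
print(np.load('pics/w1.npz')['cam_to_world'])
E
```

```text
tip [[0.6313 0.2296 0.028 ]
 [0.6336 0.201  0.028 ]] [0.6325 0.2153 0.028 ]
[[0.531  0.2198 0.062 ]
 [0.5328 0.1983 0.062 ]
 [0.5041 0.196  0.062 ]
 [0.5027 0.2183 0.062 ]] [0.5177 0.2081 0.062 ]
0.06260659180532155 0.11502208051510435
[[ 0.0813 -0.9659 -0.2459  0.5724]
 [-0.9967 -0.0806 -0.0129  0.2199]
 [-0.0073  0.2461 -0.9692  0.3319]
 [ 0.      0.      0.      1.    ]]
```

```bash
python3 -m handwheel '[{"xyz":[0.4,-0.5,-2],"angular":[0,0,-0.4]},{"xyz":[0,0,-3],"angular":[0,0,0]},{"xyz":[0,0,-3],"angular":[0,0,0]},{"xyz":[0,0,-2],"angular":[0,0,0]},{"xyz":[0,0,0],"angular":[0,0,0]}]'
python3 -c "
from h import *
plan(.513,.207,.031,.07)"
```

```text
time: 2.75
position: [0.52, 0.1956, 0.0743]
tool_rot: [1.172, 1.228, -1.162]
ft_force: [-1.1, -0.7, -0.2]
grip_width: 0.691
rot deg [   0.7943   -0.0022 -179.1554]
rot deg [0.0014 0.5081 0.8429]
shift cm [-0.6982  1.1376 -4.3269] [0.52   0.1956 0.0743] F [-1.1297 -0.7129 -0.2462] t 2.75 j7 -2.1000852000664514
```

```bash
python3 -m handwheel '[{"xyz":[0,0,0],"angular":[0,0,0]},{"xyz":[0,0,0],"angular":[0,0,0]}]'
python3 -c "
from h import *
plan(.513,.207,.031,.07)"
```

```text
time: 2.92
position: [0.5214, 0.1915, 0.0754]
tool_rot: [1.175, 1.224, -1.167]
ft_force: [-1.0, -1.5, -0.0]
grip_width: 0.687
rot deg [   0.8108   -0.1886 -178.8368]
rot deg [0.1209 0.5195 1.1613]
shift cm [-0.8401  1.5454 -4.4374] [0.5214 0.1915 0.0754] F [-1.0281 -1.4564 -0.0498] t 2.9167 j7 -2.0986255785805037
```

```bash
python3 -m handwheel '[{"xyz":[-0.8,1.5,0],"angular":[0,0,1.1]},{"xyz":[0,0,0],"angular":[0,0,0]},{"xyz":[0,0,0],"angular":[0,0,0]}]'
python3 -c "
from h import *
plan(.513,.207,.031,.07)
print(get_state()['qd'])"
```

```text
time: 3.17
position: [0.5166, 0.2062, 0.0801]
tool_rot: [1.167, 1.226, -1.149]
ft_force: [-0.7, -0.1, 0.3]
grip_width: 0.689
rot deg [   1.4807   -0.1404 -179.7697]
rot deg [0.0895 0.9439 0.2241]
shift cm [-0.3614  0.0817 -4.9107] [0.5166 0.2062 0.0801] F [-0.687  -0.0686  0.2618] t 3.1667 j7 -2.111632374576438
[-0.0257 -0.0233 -0.0333 -0.007  -0.0361 -0.0005  0.0018]
```

```bash
python3 -m handwheel '[{"xyz":[-0.3,0,-1.5],"angular":[0,0.9,0.2]},{"xyz":[0,0,-1.5],"angular":[0,0,0]},{"xyz":[0,0,-0.9],"angular":[0,0,0]},{"xyz":[0,0,0],"angular":[0,0,0]},{"xyz":[0,0,0],"angular":[0,0,0]}]'
python3 -c "
from h import *
plan(.513,.207,.031,.07)
print(get_state()['qd'])"
```

```text
time: 3.58
position: [0.5151, 0.2076, 0.0413]
tool_rot: [1.158, 1.238, -1.153]
ft_force: [0.1, 0.3, 0.0]
grip_width: 0.693
rot deg [ -0.4182   0.0511 179.8915]
rot deg [ 0.0326  0.2664 -0.108 ]
shift cm [-0.2149 -0.0638 -1.0326] [0.5151 0.2076 0.0413] F [0.0716 0.2698 0.0282] t 3.5833 j7 -2.1357754341172246
[ 0.0007  0.0195  0.0034  0.0123  0.0048 -0.0019 -0.002 ]
```

```bash
python3 -m handwheel '[{"xyz":[-0.2,0,-0.6],"angular":[0,0.2,0]},{"xyz":[0,0,-0.3],"angular":[0,0,0]},{"xyz":[0,0,0],"angular":[0,0,0]}]'
python3 -c "
from h import *
plan(.513,.207,.031,.07)
grab('wrist','w2')"
```

```text
time: 3.83
position: [0.5132, 0.2077, 0.0319]
tool_rot: [1.156, 1.241, -1.156]
ft_force: [0.6, 0.4, -0.3]
grip_width: 0.69
rot deg [ -0.0772   0.0397 179.8987]
rot deg [ 0.0253  0.0491 -0.1013]
shift cm [-0.023  -0.0657 -0.0863] [0.5132 0.2077 0.0319] F [ 0.6308  0.4477 -0.3013] t 3.8333 j7 -2.1427068884765825
```

View pics/w2.png

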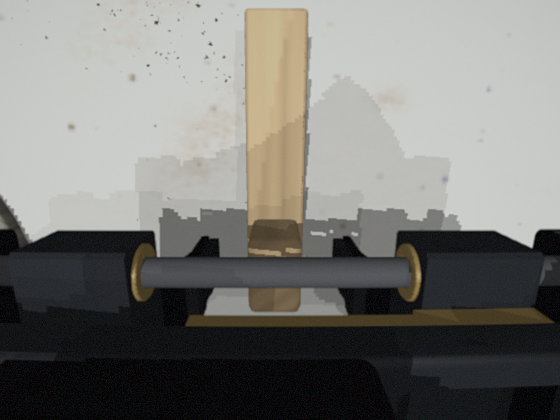

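The handle at (276,265) sits centred between the open fingers at (205,265) and (345,265). Closing now.

```bash
python3 -m handwheel '[{"xyz":[0,0,0],"angular":[0,0,0]},{"xyz":[0,0,0],"angular":[0,0,0]},{"xyz":[0,0,0],"angular":[0,0,0]},{"xyz":[0,0,0],"angular":[0,0,0]},{"xyz":[0,0,0],"angular":[0,0,0]}]' 1.5 55
python3 -m handwheel '[{"xyz":[0,0,0],"angular":[0,0,0]},{"xyz":[0,0,1],"angular":[0,0,0]},{"xyz":[0,0,1.5],"angular":[0,0,0]},{"xyz":[0,0,1.5],"angular":[0,0,0]},{"xyz":[0,0,0],"angular":[0,0,0]}]'
python3 -c "
from h import *
plan(.456,-.09,.08,-.034)
grab('wrist','w3')"
```

```text
time: 4.3
position: [0.5141, 0.208, 0.0332]
tool_rot: [1.158, 1.24, -1.154]
ft_force: [-0.1, -0.2, 0.6]
grip_width: 0.394
time: 4.72
position: [0.5122, 0.2075, 0.0746]
tool_rot: [1.155, 1.243, -1.157]
ft_force: [1.1, 0.5, -1.9]
grip_width: 0.268
rot deg [  0.1112   0.0625 173.9123]
rot deg [ 0.0411 -0.0732 -6.0876]
shift cm [ -5.622  -29.7516   0.5446] [0.5122 0.2075 0.0746] F [ 1.1378  0.5027 -1.931 ] t 4.7167 j7 -2.107471556643535
```

View pics/w3.png

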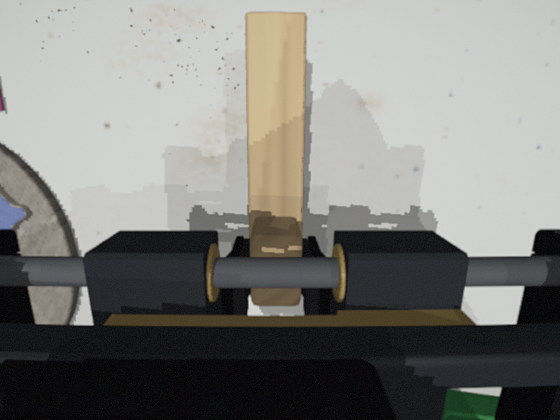

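```bash
python3 -c "
from h import *
print(ray('top0',[(260,295),(312,299)],.03), ray('top0',[(264,296)],.062))"
python3 -m handwheel '[{"xyz":[-0.5,-3,0],"angular":[0,0,-1]},{"xyz":[-0.5,-3,0.3],"angular":[0,0,-1]},{"xyz":[-0.5,-3,0.3],"angular":[0,0,-1]},{"xyz":[-0.5,-3,0],"angular":[0,0,-1]},{"xyz":[-0.5,-3,0],"angular":[0,0,-1]}]'
python3 -m handwheel '[{"xyz":[-0.5,-3,0],"angular":[0,0,-1]},{"xyz":[-0.5,-3,0],"angular":[0,0,0]},{"xyz":[-0.5,-3,0],"angular":[0,0,0]},{"xyz":[-0.3,-1.5,0],"angular":[0,0,0]},{"xyz":[0,0,0],"angular":[0,0,0]}]'
python3 -c "
from h import *
plan(.456,-.09,.08,-.034)"
```

```text
[[ 0.3483  0.0468  0.03  ]
 [ 0.3405 -0.0828  0.03  ]] [[0.347  0.0353 0.062 ]]
time: 5.18
position: [0.4824, 0.0618, 0.0773]
tool_rot: [1.214, 1.216, -1.212]
ft_force: [0.6, -0.4, -2.3]
grip_width: 0.272
time: 5.6
position: [0.4574, -0.056, 0.0735]
tool_rot: [1.229, 1.204, -1.24]
ft_force: [0.4, -0.2, -1.6]
grip_width: 0.269
rot deg [  1.0427  -0.2157 179.8748]
rot deg [-0.1374 -0.6642 -0.1221]
shift cm [-0.1437 -3.397   0.6513] [ 0.4574 -0.056   0.0735] F [ 0.3715 -0.1637 -1.5835] t 5.6 j7 -1.5798206199348885
```

```bash
python3 -m handwheel '[{"xyz":[0,-2,0],"angular":[0,-0.6,0]},{"xyz":[0,-0.9,0],"angular":[0,0,0]},{"xyz":[0,0,0],"angular":[0,0,0]},{"xyz":[0,0,0],"angular":[0,0,0]}]'
python3 -c "
from h import *
plan(.456,-.09,.08,-.034)
grab('top','t4');grab('wrist','w4');grab('scene','s4')
a=cv2.imread('pics/t4.png')[130:300,250:390]; cv2.imwrite('pics/t4c.png',cv2.convertScaleAbs(cv2.resize(a,None,fx=3.5,fy=3.5,interpolation=cv2.INTER_CUBIC),alpha=1.5))"
```

```text
time: 5.93
position: [0.4556, -0.0844, 0.0714]
tool_rot: [1.235, 1.2, -1.235]
ft_force: [0.4, 1.2, -1.0]
grip_width: 0.27
rot deg [  0.4077  -0.4164 179.9492]
rot deg [-0.2651 -0.2596 -0.0498]
shift cm [ 0.0359 -0.5615  0.8611] [ 0.4556 -0.0844  0.0714] F [ 0.3501  1.1505 -0.9809] t 5.9333 j7 -1.5151847762526631
```

View pics/w4.png

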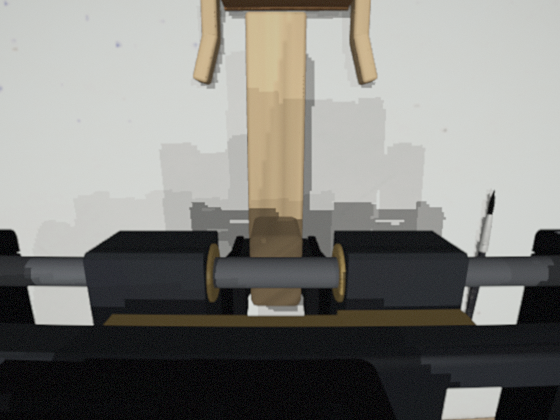

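View pics/t4c.png

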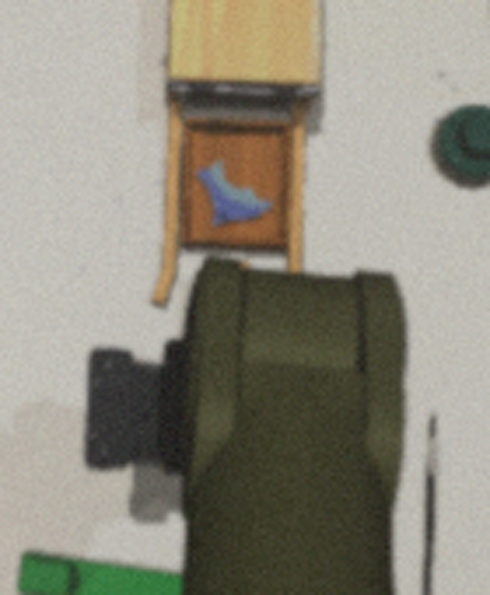

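View pics/s4.png

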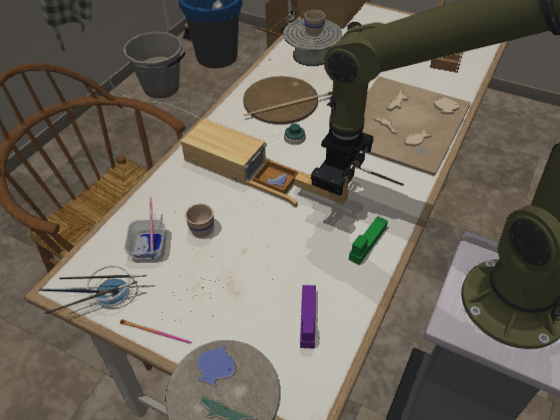

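```bash
python3 - <<'E'
from h import *
print('tip', ray('w4',[(247,12),(306,12)],.061), ray('w4',[(247,12),(306,12)],.067))
e=ray('w4',[(203,80),(367,79)],.016);print('rail ends',e,e.mean(0))
t=ray('w4',[(223,8),(354,8)],.024);print('tray near',t,t.mean(0))
E
```

```text
tip [[ 0.576  -0.0746  0.061 ]
 [ 0.575  -0.1029  0.061 ]] [[ 0.574  -0.075   0.067 ]
 [ 0.5731 -0.1024  0.067 ]]
rail ends [[ 0.5522 -0.0415  0.016 ]
 [ 0.5494 -0.145   0.016 ]] [ 0.5508 -0.0933  0.016 ]
tray near [[ 0.5904 -0.058   0.024 ]
 [ 0.588  -0.1343  0.024 ]] [ 0.5892 -0.0962  0.024 ]
```

```bash
python3 -m handwheel '[{"xyz":[0,-0.5,-0.8],"angular":[0,0,0]},{"xyz":[0,0,-0.8],"angular":[0,0,0]},{"xyz":[0,0,0],"angular":[0,0,0]},{"xyz":[0,0,0],"angular":[0,0,0]}]'
python3 -c "
from h import *
plan(.456,-.09,.037,-.034)"
```

```text
time: 6.42
position: [0.4566, -0.0861, 0.0538]
tool_rot: [1.231, 1.203, -1.229]
ft_force: [-0.5, -0.8, -2.6]
grip_width: 0.27
rot deg [  0.3454  -0.48   179.5524]
rot deg [-0.3064 -0.2204 -0.4467]
shift cm [-0.0588 -0.3868 -1.6839] [ 0.4566 -0.0861  0.0538] F [-0.47   -0.7865 -2.6397] t 6.4167 j7 -1.5182442778418233
```

```bash
python3 -m handwheel '[{"xyz":[0,-0.4,-0.5],"angular":[0,0,0]},{"xyz":[0,0,-0.3],"angular":[0,0,0]},{"xyz":[0,0,0],"angular":[0,0,0]},{"xyz":[0,0,0],"angular":[0,0,0]}]'
python3 -m handwheel '[{"xyz":[0,0,-0.3],"angular":[0,0,0]},{"xyz":[0,0,0],"angular":[0,0,0]},{"xyz":[0,0,0],"angular":[0,0,0]}]'

```

```text
time: 6.75
position: [0.4562, -0.09, 0.0444]
tool_rot: [1.23, 1.205, -1.229]
ft_force: [0.0, -0.4, -1.1]
grip_width: 0.271
time: 7.0
position: [0.4564, -0.0901, 0.0413]
tool_rot: [1.23, 1.205, -1.229]
ft_force: [-0.1, 0.3, -1.9]
grip_width: 0.27
```

```bash
python3 -m handwheel '[{"xyz":[0,0,-0.25],"angular":[0,0,0]},{"xyz":[0,0,0],"angular":[0,0,0]},{"xyz":[0,0,0],"angular":[0,0,0]}]'
python3 -m handwheel '[{"xyz":[0,0,-0.2],"angular":[0,0,0]},{"xyz":[0,0,0],"angular":[0,0,0]},{"xyz":[0,0,0],"angular":[0,0,0]}]'

```

```text
time: 7.25
position: [0.4567, -0.0902, 0.0388]
tool_rot: [1.231, 1.204, -1.229]
ft_force: [0.8, 0.3, -0.9]
grip_width: 0.272
time: 7.5
position: [0.4571, -0.0902, 0.0373]
tool_rot: [1.23, 1.203, -1.228]
ft_force: [-1.6, 1.0, -0.3]
grip_width: 0.271
```

```bash
python3 -m handwheel '[{"xyz":[0,0,-0.2],"angular":[0,0,0]},{"xyz":[0,0,0],"angular":[0,0,0]},{"xyz":[0,0,0],"angular":[0,0,0]}]'
python3 -c "
from h import *
grab('wrist','w5')"
```

```text
time: 7.75
position: [0.4578, -0.0903, 0.0377]
tool_rot: [1.23, 1.202, -1.228]
ft_force: [-0.5, -0.4, -2.8]
grip_width: 0.271
```

View pics/w5.png

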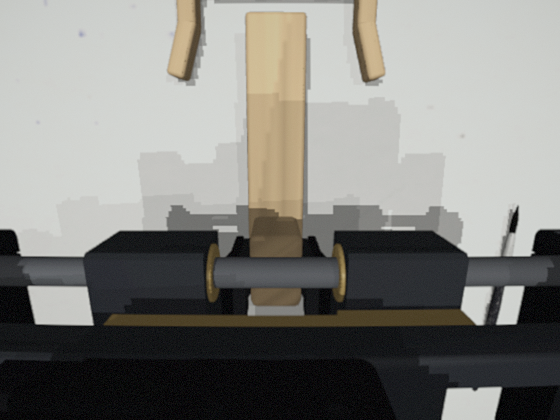

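The arm no longer goes down, so the stick is on the table with the grip about 5 mm high on the handle. I'll regrip lower.

```bash
python3 -m handwheel '[{"xyz":[0,0,0],"angular":[0,0,0]},{"xyz":[0,0,0],"angular":[0,0,0]},{"xyz":[0,0,-0.3],"angular":[0,0,0]},{"xyz":[0,0,-0.3],"angular":[0,0,0]},{"xyz":[0,0,0],"angular":[0,0,0]}]' 4
python3 -c "
from h import *
plan(.456,-.09,.031,-.034)"
```

```text
time: 8.22
position: [0.4586, -0.0905, 0.0309]
tool_rot: [1.231, 1.2, -1.227]
ft_force: [-0.2, -0.2, 1.3]
grip_width: 0.447
rot deg [  0.0795  -0.3577 179.5353]
rot deg [-0.2283 -0.0508 -0.4643]
shift cm [-0.2642  0.0454  0.0096] [ 0.4586 -0.0905  0.0309] F [-0.2352 -0.2014  1.3212] t 8.2167 j7 -1.531487314973045
```

```bash
python3 -m handwheel '[{"xyz":[0,0,0],"angular":[0,0,0]},{"xyz":[0,0,0],"angular":[0,0,0]},{"xyz":[0,0,0],"angular":[0,0,0]},{"xyz":[0,0,0],"angular":[0,0,0]},{"xyz":[0,0,0],"angular":[0,0,0]}]' 1.5 58
python3 -m handwheel '[{"xyz":[0,0,0],"angular":[0,0,0]},{"xyz":[0,0,0],"angular":[0,0,0]},{"xyz":[0,0,0.1],"angular":[0,0,0]},{"xyz":[0,0,0],"angular":[0,0,0]},{"xyz":[0,0,0],"angular":[0,0,0]}]'
python3 -c "
from h import *
plan(.456,-.09,.031,-.034)
grab('wrist','w6')"
```

```text
time: 8.63
position: [0.4584, -0.0903, 0.0304]
tool_rot: [1.231, 1.201, -1.227]
ft_force: [0.4, 1.3, -1.1]
grip_width: 0.269
time: 9.05
position: [0.4576, -0.0902, 0.0309]
tool_rot: [1.23, 1.203, -1.228]
ft_force: [0.4, 0.3, -1.4]
grip_width: 0.267
rot deg [  0.2815  -0.4317 179.5337]
rot deg [-0.2755 -0.1797 -0.4655]
shift cm [-0.1568  0.0227  0.0089] [ 0.4576 -0.0902  0.0309] F [ 0.3598  0.2956 -1.4251] t 9.05 j7 -1.530528464077646
```

View pics/w6.png

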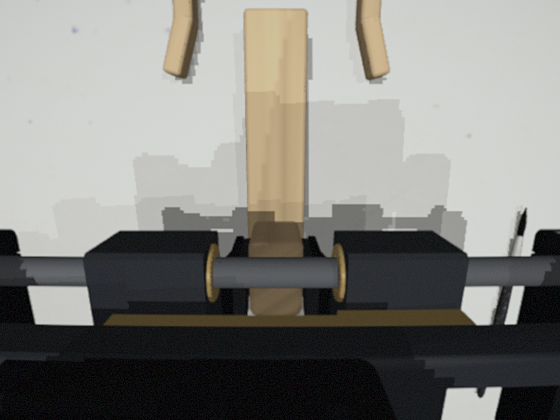

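```bash
python3 -m handwheel '[{"xyz":[0.4,0,0.05],"angular":[0,0,-0.4]},{"xyz":[0.4,0,0],"angular":[0,0,0]},{"xyz":[0.4,0,0],"angular":[0,0,0]},{"xyz":[0.3,0,0],"angular":[0,0,0]},{"xyz":[0.3,0,0],"angular":[0,0,0]}]'
python3 -m handwheel '[{"xyz":[0.4,-0.01,0],"angular":[0,0,0]},{"xyz":[0.4,-0.01,0],"angular":[0,0,0]},{"xyz":[0.4,-0.01,0],"angular":[0,0,0]},{"xyz":[0.4,-0.01,0],"angular":[0,0,0]}]'
python3 -c "
from h import *
s=get_state()['position'];plan(s[0],-.0985+.034*(.706-s[0]),.031,-.034)
grab('wrist','w7')"
```

```text
time: 9.52
position: [0.4764, -0.0903, 0.0311]
tool_rot: [1.236, 1.2, -1.235]
ft_force: [-1.7, -0.8, -1.3]
grip_width: 0.271
time: 9.85
position: [0.4901, -0.0907, 0.0306]
tool_rot: [1.231, 1.206, -1.242]
ft_force: [-7.6, 0.5, 4.9]
grip_width: 0.272
rot deg [  -1.2164    0.447  -179.9774]
rot deg [-0.2846 -0.7745  0.0179]
shift cm [ 0.     -0.0457  0.0426] [ 0.4901 -0.0907  0.0306] F [-7.6403  0.5464  4.89  ] t 9.85 j7 -1.5798750098788175
```

View pics/w7.png

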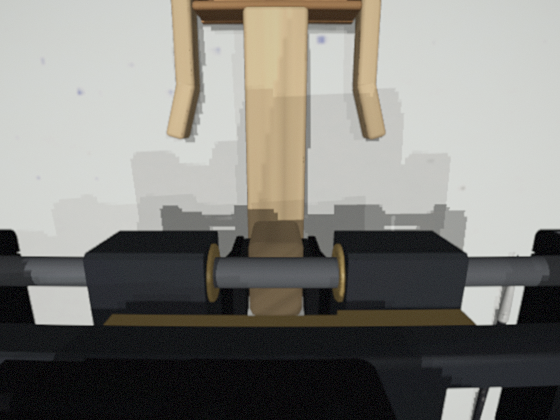

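```bash
python3 -m handwheel '[{"xyz":[0.4,-0.02,0.05],"angular":[0,-0.5,0]},{"xyz":[0.4,-0.02,0.03],"angular":[0,-0.2,0]},{"xyz":[0.4,-0.02,0],"angular":[0,0,0]}]'
python3 -c "
from h import *
s=get_state()['position'];plan(s[0],-.0985+.034*(.706-s[0]),.031,-.034)
grab('top','t8')
a=cv2.imread('pics/t8.png')[70:250,260:380]; cv2.imwrite('pics/t8c.png',cv2.convertScaleAbs(cv2.resize(a,None,fx=3.3,fy=3.3,interpolation=cv2.INTER_CUBIC),alpha=1.5))"
```

```text
time: 10.15
position: [0.4986, -0.0911, 0.0305]
tool_rot: [1.233, 1.205, -1.241]
ft_force: [-7.7, 0.9, 4.5]
grip_width: 0.271
rot deg [  -1.0624    0.4932 -179.962 ]
rot deg [-0.314  -0.6765  0.0342]
shift cm [ 0.     -0.0367  0.0478] [ 0.4986 -0.0911  0.0305] F [-7.6664  0.8737  4.4556] t 10.15 j7 -1.5865805731688867
```

View pics/t8c.png

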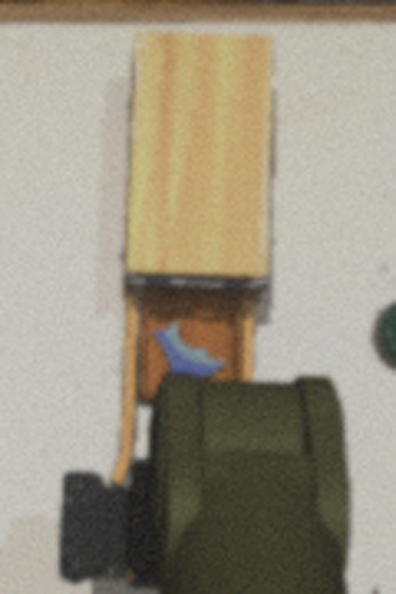

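```bash
python3 -m handwheel '[{"xyz":[0.4,-0.02,0.1],"angular":[0,-0.5,0]},{"xyz":[0.4,-0.02,0.05],"angular":[0,-0.2,0]},{"xyz":[0.4,-0.02,0],"angular":[0,0,0]},{"xyz":[0.4,-0.02,0],"angular":[0,0,0]},{"xyz":[0.4,-0.02,0],"angular":[0,0,0]}]'
python3 -m handwheel '[{"xyz":[0.4,-0.02,0.05],"angular":[0,0,0]},{"xyz":[0.4,-0.02,0],"angular":[0,0,0]},{"xyz":[0.4,-0.02,0],"angular":[0,0,0]},{"xyz":[0.4,-0.02,0],"angular":[0,0,0]},{"xyz":[0.4,-0.02,0],"angular":[0,0,0]}]'
python3 -c "
from h import *
s=get_state()['position'];plan(s[0],-.0985+.034*(.706-s[0]),.031,-.034)"
```

```text
time: 10.62
position: [0.5108, -0.0916, 0.0304]
tool_rot: [1.229, 1.213, -1.248]
ft_force: [-11.6, 0.9, 10.4]
grip_width: 0.272
time: 11.03
position: [0.5213, -0.0924, 0.0314]
tool_rot: [1.216, 1.231, -1.268]
ft_force: [-11.2, 1.3, 8.2]
grip_width: 0.269
rot deg [  -4.2555    0.5069 -179.8416]
rot deg [-0.323  -2.711   0.1074]
shift cm [ 0.      0.0161 -0.0364] [ 0.5213 -0.0924  0.0314] F [-11.2039   1.2601   8.217 ] t 11.0333 j7 -1.6158438768020005
```

```bash
python3 -m handwheel '[{"xyz":[0.3,-0.01,0],"angular":[0,-1.2,0]},{"xyz":[0.4,-0.01,0],"angular":[0,-1.2,0]},{"xyz":[0.4,-0.01,0],"angular":[0,-1.0,0]},{"xyz":[0.4,-0.01,0],"angular":[0,-0.8,0]}]'
python3 -c "
from h import *
s=get_state()['position'];plan(s[0],-.0985+.034*(.706-s[0]),.031,-.034)
grab('wrist','w9');grab('scene','s9')
a=cv2.imread('pics/s9.png')[110:230,170:390]; cv2.imwrite('pics/s9c.png',cv2.convertScaleAbs(cv2.resize(a,None,fx=3.5,fy=3.5,interpolation=cv2.INTER_CUBIC),alpha=1.2))"
```

```text
time: 11.37
position: [0.5269, -0.0922, 0.0302]
tool_rot: [1.241, 1.196, -1.231]
ft_force: [-14.6, 0.8, 15.9]
grip_width: 0.274
rot deg [   0.1461    0.5772 -179.8894]
rot deg [-0.3677  0.0931  0.1096]
shift cm [ 0.     -0.0211  0.0812] [ 0.5269 -0.0922  0.0302] F [-14.5961   0.8039  15.893 ] t 11.3667 j7 -1.6061960516065314
```

View pics/w9.png

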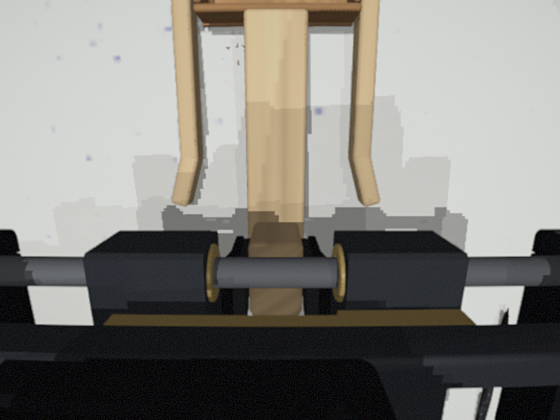

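View pics/s9c.png

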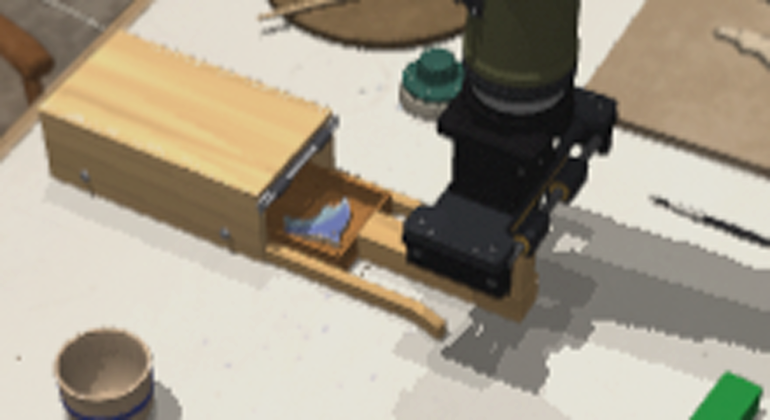

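The tray is partly inside and the dolphin is still in it. The stick is pressing on the table with about 16 N, so I'll lift it slightly as I go on.

```bash
python3 -m handwheel '[{"xyz":[0.2,0,0.2],"angular":[0,-0.2,0]},{"xyz":[0.2,-0.01,0.1],"angular":[0,-0.3,0]},{"xyz":[0.3,-0.01,0],"angular":[0,-0.4,0]},{"xyz":[0.3,-0.01,0],"angular":[0,-0.4,0]}]'
python3 -c "
from h import *
s=get_state()['position'];plan(s[0],-.0985+.034*(.706-s[0]),.031,-.034)"
```

```text
time: 11.8
position: [0.532, -0.0923, 0.0304]
tool_rot: [1.248, 1.188, -1.222]
ft_force: [-8.2, 0.7, 4.5]
grip_width: 0.275
rot deg [   1.2043    0.668  -179.8567]
rot deg [-0.4256  0.7673  0.138 ]
shift cm [ 0.     -0.0278  0.0633] [ 0.532  -0.0923  0.0304] F [-8.1647  0.6653  4.5341] t 11.8 j7 -1.6057090560703207
```

```bash
python3 -m handwheel '[{"xyz":[0.4,-0.02,0.1],"angular":[0,0,0]},{"xyz":[0.5,-0.02,0.05],"angular":[0,0,0]},{"xyz":[0.5,-0.02,0.05],"angular":[0,-0.2,0]},{"xyz":[0.5,-0.02,0.03],"angular":[0,-0.3,0]},{"xyz":[0.5,-0.02,0.03],"angular":[0,-0.3,0]}]'
python3 -m handwheel '[{"xyz":[0.5,-0.02,0.05],"angular":[0,-0.3,0]},{"xyz":[0.5,-0.02,0.05],"angular":[0,-0.3,0]},{"xyz":[0.5,-0.02,0.05],"angular":[0,-0.3,0]},{"xyz":[0.5,-0.02,0.05],"angular":[0,-0.3,0]},{"xyz":[0.5,-0.02,0.05],"angular":[0,-0.3,0]}]'
python3 -c "
from h import *
s=get_state()['position'];plan(s[0],-.0985+.034*(.706-s[0]),.031,-.034)"
```

```text
time: 12.22
position: [0.5556, -0.0932, 0.0307]
tool_rot: [1.254, 1.181, -1.214]
ft_force: [-3.2, 0.8, -2.2]
grip_width: 0.276
time: 12.63
position: [0.5837, -0.0943, 0.0329]
tool_rot: [1.269, 1.16, -1.192]
ft_force: [-3.1, 0.5, -4.0]
grip_width: 0.273
rot deg [   4.8007    0.8428 -179.7661]
rot deg [-0.5371  3.0595  0.1678]
shift cm [ 0.     -0.0073 -0.1929] [ 0.5837 -0.0943  0.0329] F [-3.0981  0.4853 -3.9755] t 12.6333 j7 -1.6277445850569996
```

```bash
python3 -m handwheel '[{"xyz":[0.3,-0.01,0],"angular":[0,0.9,0]},{"xyz":[0.3,-0.01,-0.02],"angular":[0,0.9,0]},{"xyz":[0.3,-0.01,-0.02],"angular":[0,0.7,0]},{"xyz":[0.3,-0.01,0],"angular":[0,0,0]},{"xyz":[0.3,-0.01,0],"angular":[0,0,0]}]'
python3 -c "
from h import *
s=get_state()['position'];plan(s[0],-.0985+.034*(.706-s[0]),.031,-.034)
grab('wrist','w10');grab('scene','s10')
a=cv2.imread('pics/s10.png')[110:230,170:390]; cv2.imwrite('pics/s10c.png',cv2.convertScaleAbs(cv2.resize(a,None,fx=3.5,fy=3.5,interpolation=cv2.INTER_CUBIC),alpha=1.2))"
```

```text
time: 13.05
position: [0.6007, -0.0951, 0.0361]
tool_rot: [1.246, 1.192, -1.228]
ft_force: [-2.4, -0.1, -4.0]
grip_width: 0.274
rot deg [   0.5958    0.6889 -179.7979]
rot deg [-0.4391  0.3797  0.1998]
shift cm [ 0.      0.0201 -0.5079] [ 0.6007 -0.0951  0.0361] F [-2.3576 -0.0798 -3.9908] t 13.05 j7 -1.6458917852155488
```

View pics/w10.png

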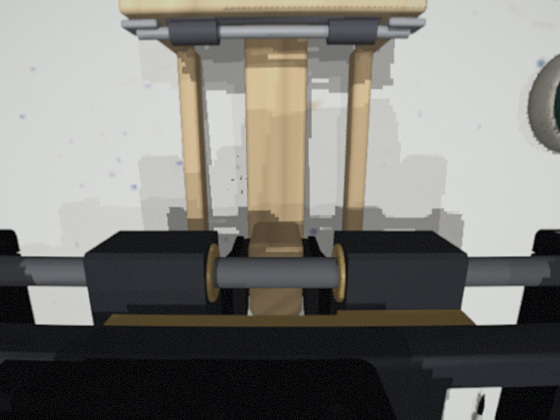

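View pics/s10c.png

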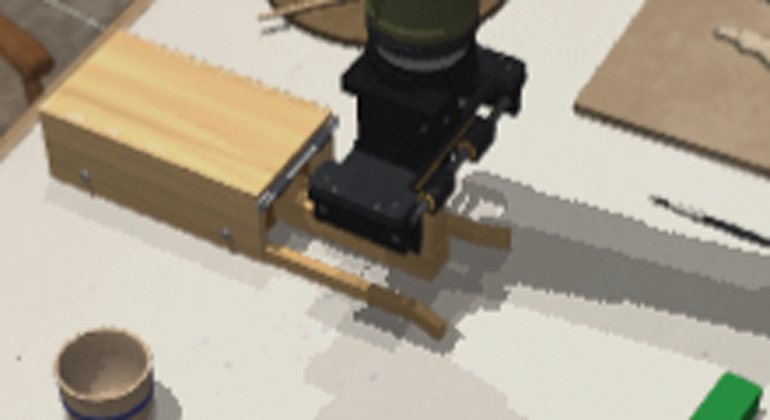

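```bash
python3 -m handwheel '[{"xyz":[0.3,-0.01,-0.1],"angular":[0,0,0]},{"xyz":[0.3,-0.01,-0.1],"angular":[0,0,0]},{"xyz":[0.3,-0.01,-0.05],"angular":[0,0,0]},{"xyz":[0.3,-0.01,0],"angular":[0,0,0]},{"xyz":[0.3,-0.01,0],"angular":[0,0,0]}]'
python3 -m handwheel '[{"xyz":[0.3,-0.01,0],"angular":[0,0,0]},{"xyz":[0.3,-0.01,0],"angular":[0,0,0]},{"xyz":[0.2,-0.01,0],"angular":[0,0,0]}]'
python3 -c "
from h import *
s=get_state()['position'];plan(s[0],-.0985+.034*(.706-s[0]),.033,-.034)"
```

```text
time: 13.57
position: [0.6145, -0.0958, 0.0359]
tool_rot: [1.243, 1.194, -1.232]
ft_force: [-6.0, -0.4, 0.3]
grip_width: 0.273
time: 13.82
position: [0.6198, -0.0961, 0.0359]
tool_rot: [1.24, 1.199, -1.237]
ft_force: [-6.5, -0.4, -0.6]
grip_width: 0.27
rot deg [  -0.3784    0.5591 -179.7668]
rot deg [-0.3564 -0.2412  0.232 ]
shift cm [ 0.      0.0487 -0.2923] [ 0.6198 -0.0961  0.0359] F [-6.4574 -0.4159 -0.5768] t 13.8167 j7 -1.6566776098046787
```

```bash
python3 -m handwheel '[{"xyz":[0.25,0.01,0],"angular":[0,-0.2,0]},{"xyz":[0.25,0,0],"angular":[0,0,0]}]'
python3 -m handwheel '[{"xyz":[0.2,0,0],"angular":[0,0,0]},{"xyz":[0.2,0,0],"angular":[0,0,0]}]'
python3 -m handwheel '[{"xyz":[0.2,-0.01,0],"angular":[0,0,0]},{"xyz":[0.2,0,0],"angular":[0,0,0]}]'
python3 -c "
from h import *
s=get_state()['position'];plan(s[0],-.0985+.034*(.706-s[0]),.033,-.034)"
```

```text
time: 13.98
position: [0.6223, -0.0961, 0.0354]
tool_rot: [1.239, 1.2, -1.24]
ft_force: [-6.4, 0.7, -0.4]
grip_width: 0.268
time: 14.15
position: [0.624, -0.0961, 0.0349]
tool_rot: [1.236, 1.204, -1.244]
ft_force: [-6.9, 0.7, -0.7]
grip_width: 0.272
time: 14.32
position: [0.6258, -0.0963, 0.0345]
tool_rot: [1.234, 1.208, -1.248]
ft_force: [-5.7, -0.5, -1.5]
grip_width: 0.271
rot deg [  -1.5546    0.5288 -179.7126]
rot deg [-0.3372 -0.9913  0.2799]
shift cm [ 0.      0.0479 -0.1524] [ 0.6258 -0.0963  0.0345] F [-5.6577 -0.4607 -1.4666] t 14.3167 j7 -1.6617237266354465
```

```bash
python3 -m handwheel '[{"xyz":[0.25,0.02,0],"angular":[0,-0.5,0]},{"xyz":[0.25,0,0],"angular":[0,-0.4,0]},{"xyz":[0.25,0,0],"angular":[0,-0.2,0]}]'
python3 -m handwheel '[{"xyz":[0.25,0,0],"angular":[0,-0.2,0]},{"xyz":[0.25,0,0],"angular":[0,-0.2,0]},{"xyz":[0.25,0,0],"angular":[0,-0.2,0]}]'
python3 -c "
from h import *
s=get_state()['position'];plan(s[0],-.0985+.034*(.706-s[0]),.033,-.034)"
```

```text
time: 14.57
position: [0.6309, -0.0963, 0.0332]
tool_rot: [1.241, 1.198, -1.238]
ft_force: [-6.1, 0.4, -2.0]
grip_width: 0.269
time: 14.82
position: [0.637, -0.0965, 0.0325]
tool_rot: [1.244, 1.192, -1.233]
ft_force: [-3.1, -0.2, -2.4]
grip_width: 0.273
rot deg [   0.2928    0.5384 -179.6662]
rot deg [-0.3434  0.1868  0.3327]
shift cm [0.     0.0304 0.0491] [ 0.637  -0.0965  0.0325] F [-3.0599 -0.1795 -2.4441] t 14.8167 j7 -1.6650028936233816
```

```bash
python3 -m handwheel '[{"xyz":[0.2,0.01,0],"angular":[0,-0.1,0]},{"xyz":[0.2,0,0],"angular":[0,-0.1,0]}]'
python3 -m handwheel '[{"xyz":[0.2,0,0],"angular":[0,-0.1,0]},{"xyz":[0.2,0,0],"angular":[0,-0.1,0]}]'
python3 -c "
from h import *
s=get_state()['position'];plan(s[0],-.0985+.034*(.706-s[0]),.033,-.034)"
```

```text
time: 14.98
position: [0.6412, -0.0965, 0.0322]
tool_rot: [1.246, 1.19, -1.231]
ft_force: [-3.6, 0.3, -3.3]
grip_width: 0.271
time: 15.15
position: [0.6438, -0.0966, 0.0316]
tool_rot: [1.246, 1.19, -1.231]
ft_force: [-12.7, 1.0, 2.6]
grip_width: 0.27
rot deg [   0.5479    0.5431 -179.6353]
rot deg [-0.3464  0.3495  0.3631]
shift cm [0.     0.0202 0.1401] [ 0.6438 -0.0966  0.0316] F [-12.6643   1.0339   2.596 ] t 15.15 j7 -1.6676044682791216
```

Force jumped from about 3 to 12.7 N at handle x = 0.644, inside the expected stop range. I'll hold it there with small steps.

```bash
python3 -m handwheel '[{"xyz":[0.1,0,0.03],"angular":[0,0,0]}]'
python3 -m handwheel '[{"xyz":[0.12,0,0],"angular":[0,0,0]}]'

```

```text
time: 15.23
position: [0.6439, -0.0966, 0.0315]
tool_rot: [1.245, 1.192, -1.233]
ft_force: [-5.0, 0.1, -2.1]
grip_width: 0.273
time: 15.32
position: [0.6438, -0.0966, 0.0313]
tool_rot: [1.244, 1.194, -1.236]
ft_force: [-9.5, 1.9, 1.0]
grip_width: 0.268
```

```bash
python3 -m handwheel '[{"xyz":[0.18,0,0.02],"angular":[0,0,0]}]'
python3 -m handwheel '[{"xyz":[0.2,0,0.02],"angular":[0,-0.2,0]}]'
python3 -m handwheel '[{"xyz":[0.2,0,0.02],"angular":[0,-0.2,0]}]'
python3 -m handwheel '[{"xyz":[0.2,0,0.02],"angular":[0,-0.2,0]}]'

```

```text
time: 15.4
position: [0.6438, -0.0966, 0.0314]
tool_rot: [1.242, 1.197, -1.239]
ft_force: [-11.7, 0.6, 3.6]
grip_width: 0.27
time: 15.48
position: [0.6442, -0.0966, 0.0312]
tool_rot: [1.241, 1.197, -1.24]
ft_force: [-7.4, -0.2, -1.1]
grip_width: 0.269
time: 15.57
position: [0.6441, -0.0966, 0.031]
tool_rot: [1.24, 1.198, -1.241]
ft_force: [-10.1, 0.1, 1.5]
grip_width: 0.271
time: 15.65
position: [0.644, -0.0966, 0.0309]
tool_rot: [1.24, 1.199, -1.242]
ft_force: [-10.2, 0.9, 1.9]
grip_width: 0.271
```

```bash
python3 -m handwheel '[{"xyz":[0.25,0,0.02],"angular":[0,-0.3,0]},{"xyz":[0.26,0,0.02],"angular":[0,-0.3,0]}]'
python3 -m handwheel '[{"xyz":[0.26,0,0.02],"angular":[0,-0.3,0]}]'
python3 -m handwheel '[{"xyz":[0.26,0,0.02],"angular":[0,-0.3,0]}]'

```

```text
time: 15.82
position: [0.644, -0.0966, 0.0309]
tool_rot: [1.239, 1.2, -1.243]
ft_force: [-12.8, 1.1, 2.7]
grip_width: 0.273
time: 15.9
position: [0.6441, -0.0966, 0.031]
tool_rot: [1.239, 1.2, -1.243]
ft_force: [-11.5, 0.7, 2.5]
grip_width: 0.272
time: 15.98
position: [0.6441, -0.0966, 0.0311]
tool_rot: [1.238, 1.2, -1.244]
ft_force: [-11.5, -0.4, 2.9]
grip_width: 0.267
```

```bash
python3 -m handwheel '[{"xyz":[0.28,0,0.02],"angular":[0,-0.3,0]},{"xyz":[0.28,0,0.02],"angular":[0,-0.3,0]},{"xyz":[0.28,0,0.02],"angular":[0,-0.3,0]}]'
python3 -m handwheel '[{"xyz":[0.28,0,0.02],"angular":[0,-0.3,0]},{"xyz":[0.28,0,0.02],"angular":[0,-0.3,0]}]'

```

```text
time: 16.23
position: [0.6441, -0.0966, 0.0313]
tool_rot: [1.236, 1.202, -1.247]
ft_force: [-12.8, 1.3, 3.0]
grip_width: 0.272
time: 16.4
position: [0.6441, -0.0966, 0.0314]
tool_rot: [1.235, 1.203, -1.249]
ft_force: [-12.1, 0.5, 3.7]
grip_width: 0.27
```

The tray is pressed home: about 12 N steady for about 0.6 s with no further motion. Drawing back now.

```bash
python3 -m handwheel '[{"xyz":[-0.3,0.01,0.05],"angular":[0,0,0]},{"xyz":[-0.8,0.03,0.05],"angular":[0,0,0]},{"xyz":[-1.2,0.04,0],"angular":[0,0,0]},{"xyz":[-1.2,0.04,0],"angular":[0,0,0]},{"xyz":[-1.2,0.04,0],"angular":[0,0,0]}]'
python3 -c "
from h import *
s=get_state()['position'];plan(s[0],-.0985+.034*(.706-s[0]),.033,-.034)"
```

```text
time: 16.82
position: [0.6041, -0.0944, 0.0337]
tool_rot: [1.244, 1.191, -1.234]
ft_force: [-1.4, -0.0, -4.3]
grip_width: 0.27
rot deg [   0.3027    0.4699 -179.6434]
rot deg [-0.2997  0.1931  0.3557]
shift cm [ 0.     -0.064  -0.0703] [ 0.6041 -0.0944  0.0337] F [-1.4132 -0.0482 -4.252 ] t 16.8167 j7 -1.6556570712940237
```

```bash
python3 -m handwheel '[{"xyz":[-1.5,0,0],"angular":[0,0,0.3]},{"xyz":[-1.5,0.05,0],"angular":[0,0,0]},{"xyz":[-1.5,0.05,0],"angular":[0,0,0]},{"xyz":[-1.5,0.05,0],"angular":[0,0,0]},{"xyz":[-1.5,0.05,0],"angular":[0,0,0]}]'
python3 -m handwheel '[{"xyz":[-1.2,0.05,0],"angular":[0,0,0]},{"xyz":[-1.2,0.05,0],"angular":[0,0,0]},{"xyz":[-1,0.03,0],"angular":[0,0,0]},{"xyz":[-0.5,0,0],"angular":[0,0,0]},{"xyz":[0,0,0],"angular":[0,0,0]}]'
python3 -c "
from h import *
s=get_state()['position'];plan(s[0],-.0985+.034*(.706-s[0]),.031,-.034)
grab('wrist','w11');grab('scene','s11')
a=cv2.imread('pics/s11.png')[110:230,170:390]; cv2.imwrite('pics/s11c.png',cv2.convertScaleAbs(cv2.resize(a,None,fx=3.5,fy=3.5,interpolation=cv2.INTER_CUBIC),alpha=1.2))"
```

```text
time: 17.23
position: [0.533, -0.0922, 0.0382]
tool_rot: [1.247, 1.179, -1.215]
ft_force: [-0.7, 0.8, -2.0]
grip_width: 0.27
time: 17.65
position: [0.4968, -0.0915, 0.0438]
tool_rot: [1.251, 1.162, -1.203]
ft_force: [-0.3, -0.6, -1.4]
grip_width: 0.271
rot deg [ -3.7256   0.2051 179.884 ]
rot deg [ 0.1306  2.373  -0.0773]
shift cm [ 0.      0.0154 -1.2759] [ 0.4968 -0.0915  0.0438] F [-0.3181 -0.5626 -1.4059] t 17.65 j7 -1.560995627656942
```

View pics/w11.png

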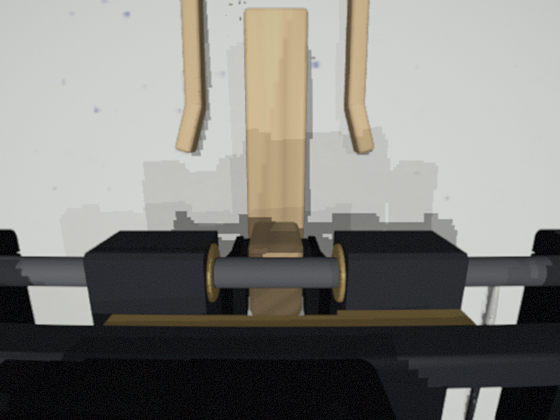

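View pics/s11c.png

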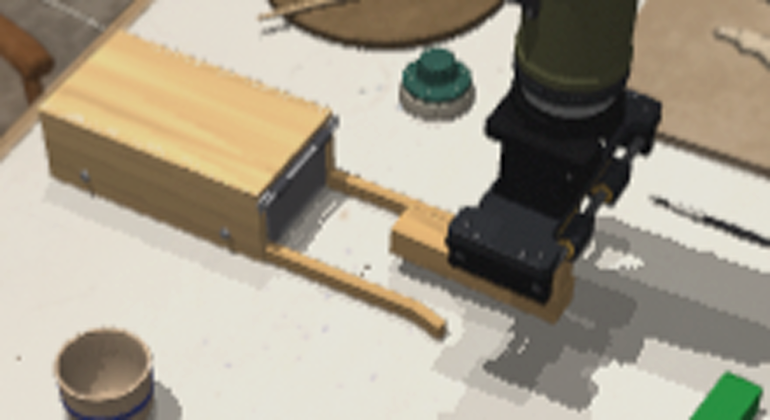

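The flap is shut, shown as a grey panel at about (300,190). The stick is clear of it, slightly raised and tip-up. I'll level it and lower it.

```bash
python3 -m handwheel '[{"xyz":[-0.5,0,0],"angular":[0,1,0]},{"xyz":[-0.3,0,-0.3],"angular":[0,1,0]},{"xyz":[0,0,-0.3],"angular":[0,0.3,0]},{"xyz":[0,0,0],"angular":[0,0,0]},{"xyz":[0,0,0],"angular":[0,0,0]}]'
python3 -c "
from h import *
s=get_state()['position'];plan(s[0],-.0985+.034*(.706-s[0]),.031,-.034)"
```

```text
time: 18.17
position: [0.4922, -0.0911, 0.0374]
tool_rot: [1.232, 1.193, -1.232]
ft_force: [-0.6, 0.2, -1.0]
grip_width: 0.266
rot deg [ -0.0568   0.071  179.8758]
rot deg [ 0.0452  0.0362 -0.1242]
shift cm [ 0.     -0.0097 -0.6448] [ 0.4922 -0.0911  0.0374] F [-0.5637  0.1872 -1.0253] t 18.1667 j7 -1.5763107126865383
```

```bash
python3 -m handwheel '[{"xyz":[0,0,-0.3],"angular":[0,0,0]},{"xyz":[0,0,-0.1],"angular":[0,0,0]},{"xyz":[0,0,0],"angular":[0,0,0]}]'
python3 -m handwheel '[{"xyz":[0,0,-0.15],"angular":[0,0,0]},{"xyz":[0,0,0],"angular":[0,0,0]},{"xyz":[0,0,0],"angular":[0,0,0]}]'
python3 -m handwheel '[{"xyz":[0,0,-0.1],"angular":[0,0,0]},{"xyz":[0,0,0],"angular":[0,0,0]}]'

```

```text
time: 18.42
position: [0.4924, -0.0908, 0.0324]
tool_rot: [1.232, 1.194, -1.232]
ft_force: [0.2, -0.1, -2.2]
grip_width: 0.266
time: 18.67
position: [0.4922, -0.0908, 0.0305]
tool_rot: [1.232, 1.195, -1.233]
ft_force: [-0.8, -0.4, -1.9]
grip_width: 0.274
time: 18.83
position: [0.4925, -0.0909, 0.0305]
tool_rot: [1.232, 1.194, -1.233]
ft_force: [0.3, 0.3, -1.4]
grip_width: 0.272
```

```bash
python3 -m handwheel '[{"xyz":[0,0,-0.1],"angular":[0,0,0]},{"xyz":[0,0,0],"angular":[0,0,0]}]'
python3 -m handwheel '[{"xyz":[0,0,0],"angular":[0,0,0]},{"xyz":[0,0,0],"angular":[0,0,0]},{"xyz":[0,0,0],"angular":[0,0,0]},{"xyz":[0,0,0],"angular":[0,0,0]},{"xyz":[0,0,0],"angular":[0,0,0]}]' 5
python3 -m handwheel '[{"xyz":[0,0,0.5],"angular":[0,0,0]},{"xyz":[0,0,1.5],"angular":[0,0,0]},{"xyz":[0,0,2.5],"angular":[0,0,0]},{"xyz":[0,0,3],"angular":[0,0,0]},{"xyz":[0,0,3],"angular":[0,0,0]}]'
python3 -m handwheel '[{"xyz":[0,-2,3],"angular":[0,0,0]},{"xyz":[0,-4,1],"angular":[0,0,0]},{"xyz":[0,-4,0],"angular":[0,0,0]},{"xyz":[0,-4,0],"angular":[0,0,0]},{"xyz":[0,-4,0],"angular":[0,0,0]}]'
python3 -m handwheel '[{"xyz":[0,-4,0],"angular":[0,0,0]},{"xyz":[0,-3,0],"angular":[0,0,0]},{"xyz":[0,-1,0],"angular":[0,0,0]},{"xyz":[0,0,0],"angular":[0,0,0]},{"xyz":[0,0,0],"angular":[0,0,0]}]'
python3 -c "
from h import *
grab('top','t12');grab('scene','s12')
a=cv2.imread('pics/s12.png')[110:290,120:400]; cv2.imwrite('pics/s12c.png',cv2.convertScaleAbs(cv2.resize(a,None,fx=2.8,fy=2.8,interpolation=cv2.INTER_CUBIC),alpha=1.2))"
```

```text
time: 19.0
position: [0.4931, -0.091, 0.0304]
tool_rot: [1.233, 1.193, -1.232]
ft_force: [0.0, 0.3, -1.7]
grip_width: 0.27
time: 19.42
position: [0.4944, -0.0912, 0.0309]
tool_rot: [1.234, 1.19, -1.23]
ft_force: [-1.3, -0.8, -0.8]
grip_width: 0.535
time: 19.83
position: [0.488, -0.0897, 0.1333]
tool_rot: [1.23, 1.205, -1.238]
ft_force: [0.2, -1.1, 1.3]
grip_width: 0.576
time: 20.25
position: [0.4945, -0.2644, 0.1884]
tool_rot: [1.218, 1.199, -1.209]
ft_force: [0.8, 0.4, 0.5]
grip_width: 0.571
time: 20.67
position: [0.4908, -0.3594, 0.1901]
tool_rot: [1.225, 1.187, -1.221]
ft_force: [0.1, 0.7, 0.1]
grip_width: 0.572
```

View pics/s12c.png

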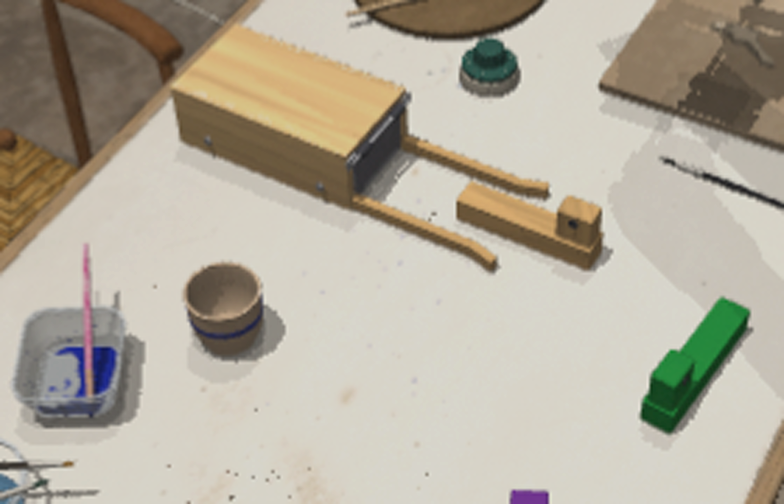

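View pics/t12.png

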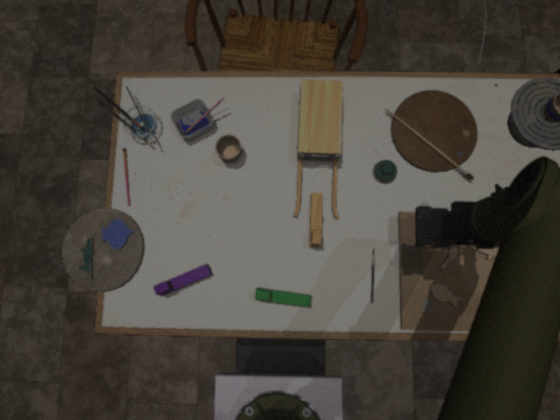

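The stick lies flat in the runway mouth, at top-view (316,220), and the flap is shut. The cup at (229,147) and timer at (386,170) have not moved, and the arm is clear. Handing in.

```bash
python3 -c "
from bench import *
print(close_job())"
```

```text
the job is handed in; nothing more can be done
None
```

I pushed the tray through the flap and pressed it home, then drew the stick back out and left it on the table. The job was handed in at about 21 s of the 64 s allowed.

- **Pressing home:** The push met the hidden stop with the handle at x = 0.644. I held it there for about 1.2 s, with no further motion over the last second. The wrist read 5–13 N, staying at 11.5–13 N for the last 0.6 s. The tray's drag was about 3 N, so I put the pad force at roughly 8–10 N. That is an inference, because the wrist only measures the total.
- **Final pictures:** The flap is shut, the stick lies flat on the table between the rail ends with the gripper clear of it, and the cup, timer and look-alikes are where they were.
- **Not seen directly:** The tray and dolphin are out of sight behind the flap. The dolphin was still in the tray when last seen, as the tray was going through the doorway.
- **What went less smoothly:** The first lift caught the handle about 5 mm too high, so I set the stick down and gripped it lower. While the flap was opening, the stick briefly pressed on the table with about 16 N before I raised it slightly.

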